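# Turn a tray of drawer knobs over into an empty tray

### The arm

A 6-joint arm with a two-finger parallel gripper is mounted at the origin on the work surface. World frame = base frame: x ahead of the robot, y to its left, z up, the work surface at z = 0. Lengths are in m, angles in degrees, forces in N, time in s.
With the tool pointing down it reaches from about 0.25 to 0.725 m from the base axis. Payload 9.7 kg.
Tool frame: the origin (TCP) lies at the very end of the fingers, on their centre line; the grasp point (between the pads) lies 19 mm behind it (bot.hold_point_z is the distance from the TCP to the grasp point, in m); z points along the fingers, y is the line along which they close (so a half turn about z gives the same grasp; the last joint's range is limited). The gripper opens to 85 mm and grips with 20 to 120 N. Pads are 22 mm wide; open, the fingers measure 114 mm over their backs; the gripper's body (76 mm by 85 mm) begins 54 mm behind the grasp point. The pads swing forward as they close: fully open they stand 13 mm farther back than shut.
Start: joints at [-68.239, 4.979, 10.078, 95.1, 0, 90], TCP at [0.204, -0.511, 0.231] pointing down, gripper open.
Joint ranges: [-179.16, 179.16], [-48.56, 103.87], [-65.8, 70.77], [-126.05, 130.52], [-82.76, 87.17], [-180, 180]. Speed limits (degrees/s): [127.2, 127.2, 147.25, 180, 180, 180].

### API

Orientations are given as [roll, pitch, yaw] about the fixed x, y, z axes, in that order (R = Rz(yaw) Ry(pitch) Rx(roll)).
In Python, from workcell import bot gives the robot as it stands.
- The arm moves only by the tool play_rows, never from a script. Its argument "targets" is a list of rows, each an object with "grip": the closure in counts, from 0 (fully open) to 255 (shut); "linear": the shift along the world's x, y, z in cm, a list of three; "delta_rot": the turn, a rotation vector about the world's x, y, z in rad, a list of three. A call has 1 to 10 rows; each row is the pose to reach, as a shift and turn from the pose commanded when the call began; what a row does not reach only later rows make up. A row lasts 1/10 s, in which the tool goes at most 50 mm and 8.59 degrees, less where a joint would pass 70% of its speed; a pose out of reach is approached as far as the arm can. A call with a gripper value outside its range is refused whole. The fingers move at their own pace and stop on an object; "force" is the grip in N (left out, the last holds). Time passes only in rows, so rows that repeat a pose let the fingers close. It gives the time, the measured TCP pose, the force, the opening and the grip force at its end, in the units of the state.
- bot.get_obs(): the state, without advancing time (a new reading comes with each control period).
- bot.camera(name): name is "scene" or "top"; returns a dict with "color" (420x560x3 uint8, red, green, blue), "range_z" (420x560 float32, m along the optical axis (not along the pixel's ray), 0 where there is no reading), "fov_y" (degrees; the focal length in pixels is half the picture's height over the tangent of half this angle, whatever the lens; pixels are square), "cx", "cy" (the principal point, pixels), "world_to_cam" (4x4, takes a point from world to camera coordinates). Camera axes: x right, y up, looking along -z (the intrinsics and any distortion apply to the point x, -y, -z); pixel columns grow to the right and rows downward; lengths in m; the calibration is good to about 2 mm. A picture is of the moment at which its call begins.
- bot.job_done(): hands the job in; it is judged then, once.
Trained networks look in a picture, given as the dict that the camera call returned (one of the last four; its "shot" number tells which), for a name from the list of things; names that differ only in an ending like _2 or _b are one class to them, and where a whole thing is asked for, a point or a joint stands for the part that bears it (a point fixed in the world has none). Each returns a list of dicts, best first, with "conf" (0 to 1); they miss things now and then, are a little off and sometimes report something else, mostly with a low value. They report only what shows in the picture. A call takes as long as a camera call. They do not tell look-alikes from the thing itself.
- bot.search_frame(picture, target): "box" ([left, top, right, bottom] in pixels, round what is visible of it).
- bot.trace(picture, target): "pixels" (420x560 bool, what is visible of it) and "box" ([left, top, right, bottom] in pixels, round what is visible of it).
- bot.pinpoint(picture, target): "pixel" ([column, row] in pixels: a listed point, or the origin of a listed thing).
The state is a dict: "time": time; "q": joint angles; "qd": joint speeds; "joint_efforts": joint torques, N m; "ee_pos": TCP position; "tcp_rot": TCP orientation; "wrist_force": force on the tool from outside, world axes, zero at the start; "torque": the same for the moment, N m; "opening": finger opening in m; "grasp_force": force on a finger pad.
Only numpy, scipy, OpenCV 4.12 (cv2) and the standard library are available. Lean on these libraries where they do the work, as an engineer would, in place of code of your own. Each camera call takes 0.05 s, during which the arm holds its last target. There are 200 camera calls.

### The job

Turn the whole tray of maple drawer knobs over at once so their backs can be finished: lay the empty dark wooden tray of the same length face-down, just as it lies on the bench, squarely on top of the loaded tray in the hinged turnover jig and let go of it. Then take the jig's steel bar and swing the leaf right over until it lies flat on the other side, so that all three knobs end upside down in the other tray, and let go, leaving the jig folded over like that.

Things in the scene. Friction and masses are not known exactly. Their poses are not given: they have to be found in the camera images.
- empty_tray: loose empty three-pocket tray of dark wood, 158 (x) by 56 (y) by 19 mm high, 120 g, face-down on the bench: pockets (46 mm square, 14 deep, walls 5) open downwards. Origin at the centre of its open face (underside at the start), z up through its plain back. Grip it from above across its 56 mm width. A shorter, 107 mm tray on the jig's other side does not match; they may be either way about.
- nest (a point): centre of the open top of the loaded tray (same size), fixed on the jig's hinged leaf; 44 mm above the bench. x along tray and hinge, y level towards the bar, z up out of the pockets. Knobs lie 1 mm below it. The other tray's open face goes here, 5 mm play along x between flared end cheeks (28 mm up); two stops 21 mm up, near its ends, leave 1.5 mm towards the hinge; a tray laid too far out slides back
- hinge (a point): middle of the leaf's hinge line, along x, 45 mm above the bench; nest lies 54 mm from it in y, bar 145 mm. The fixed jig's leaf (350 g with its tray) turns about it by 180 degrees, from flat on the +y side, up and over, to flat on the -y side against a stop; nearly free, it falls if let go
- fork (a point): middle of the top edge of a two-armed wooden fork, 89 mm above the same hinge line, standing nearly upright (leaning up to 0.12 rad to the trays), 20 mm beyond it; open over 98 mm between the arms above a low crosspiece. On a stiff hinge: the rising trays meet it and push it down ahead of them (about 3 N at the bar), so it keeps them shut together. Needs no handling
- bar (a point): middle of the round steel bar, 12 mm thick, 120 long, at the leaf's outer edge; x along it. 45 mm above the bench, 53 mm clear of the leaf, joined to it by rods 55 mm either side of the middle. Pinched from above across its thickness it turns between the fingers, so the gripper can stay pointing down while carrying it round the half circle (radius 145 mm) to the same height on the other side
- knob0: turned maple drawer knob, a disc 36 mm across and 13 mm tall with a bevelled top, about 12 g, lying loose in one pocket of the loaded tray (10 mm of play). Origin at the centre of its wide flat face, which is underneath at the start; z is up out of that face, so z points down once it is turned over
- knob1: turned maple drawer knob, a disc 36 mm across and 13 mm tall with a bevelled top, about 12 g, lying loose in one pocket of the loaded tray (10 mm of play). Origin at the centre of its wide flat face, which is underneath at the start; z is up out of that face, so z points down once it is turned over
- knob2: turned maple drawer knob, a disc 36 mm across and 13 mm tall with a bevelled top, about 12 g, lying loose in one pocket of the loaded tray (10 mm of play). Origin at the centre of its wide flat face, which is underneath at the start; z is up out of that face, so z points down once it is turned over
Things that resemble listed ones, but are neither listed nor needed, are in the scene too. Leave any purple look-alike of the empty_tray alone. Leave any green look-alike of the knob0 alone.

How it is judged (in metres and radians):
On the way:
1. the empty tray lies face-down on the loaded one, released, with the leaf still down (horizontal distance between empty_tray and nest below 0.02 m and z of empty_tray in the frame of nest between -0.006 and 0.006 m and angle between the x axis of empty_tray and the x axis of nest, either way round below 0.17 rad and angle between each of empty_tray, nest's own z axis and vertical below 0.1 rad and contact force between the fingers and empty_tray below 0.2 N), for 0.2 s.
At the end, for the whole second after the job is handed in: Leaf folded over within 10 degrees of flat; the other tray beneath it, open side up within 10 degrees of level; all three knobs at rest within that tray, in its pockets (at most 6 mm proud of its open face), upside down within 20 degrees (angle between each of nest, empty_tray's own z axis and vertical above 2.97 rad and linear speed of each of empty_tray, knob0, knob1, knob2 below 0.02 m/s and x of knob0 in the frame of empty_tray between -0.076 and 0.076 m and y of knob0 in the frame of empty_tray between -0.025 and 0.025 m and z of each of knob0, knob1, knob2 in the frame of empty_tray above -0.006 m and angle between each of knob0, knob1, knob2's own z axis and vertical above 2.8 rad and x of knob1 in the frame of empty_tray between -0.076 and 0.076 m and y of knob1 in the frame of empty_tray between -0.025 and 0.025 m and x of knob2 in the frame of empty_tray between -0.076 and 0.076 m and y of knob2 in the frame of empty_tray between -0.025 and 0.025 m); the robot touches nothing.
It also fails if it takes over 67 s, if anything falls off the work surface, if the arm or the gripper's body presses on something with over 40 N, if the wrist force passes 120 N, or if a joint passes its speed limit or range.

## Working session

There is one attempt and no reset: what is moved stays moved. The work goes in short steps, Python scripts to look and compute and a tool call to move; the robot and the scene stay as the last step left them, time stands still between calls to the robot, and variables do not carry over. Pictures are saved under pics/ and viewed, at most 10 in all, crops included, and the job is handed in when it is done.

Besides the shell and the picture viewer there is one more tool, called after "Request:" as name(argument=value, ...) on one line, values as JSON. play_rows: Moves the arm, as the interface text tells. Its arguments: {"type":"object","properties":{"targets":{"type":"array","items":{"type":"object","properties":{"grip":{"type":"number"},"linear":{"type":"array","items":{"type":"number"}},"delta_rot":{"type":"array","items":{"type":"number"}}}}},"force":{"type":"number"}},"required":["targets"]}

```bash
mkdir -p pics; cat > h.py <<'E'
import numpy as np, cv2
from workcell import bot
def K(p):
    f=p["color"].shape[0]/2/np.tan(np.radians(p["fov_y"])/2); return f,p["cx"],p["cy"]
def cloud(p):
    f,cx,cy=K(p); d=p["range_z"]; v,u=np.mgrid[:d.shape[0],:d.shape[1]]
    c=np.stack([(u-cx)/f*d,-(v-cy)/f*d,-d,np.ones_like(d)],-1)
    w=c@np.linalg.inv(p["world_to_cam"]).T; w=w[...,:3]; w[d==0]=np.nan; return w
def ray(p,px,z):
    f,cx,cy=K(p); T=np.linalg.inv(p["world_to_cam"]); o=T[:3,3]
    d=T[:3,:3]@np.array([(px[0]-cx)/f,-(px[1]-cy)/f,-1]); return o+d*(z-o[2])/d[2]
E
python3 - <<'E'
from h import *
ims=[]
for n in("top","scene"):
    p=bot.camera(n); print(n,[k for k in p if k not in("color","range_z")],p["fov_y"],p["cx"],p["cy"],np.linalg.inv(p["world_to_cam"])[:3,3].round(3))
    cv2.imwrite(f"pics/{n}0.png",p["color"][...,::-1]); w=cloud(p)
    for t,z in(("nest",.044),("hinge",.045),("bar",.045),("fork",.134),("empty_tray",0),("knob0",.03)):
        for r in bot.pinpoint(p,t)[:4]: print(t,np.round(r["pixel"],1),round(r["conf"],2),ray(p,r["pixel"],z).round(4))
    for r in bot.trace(p,"empty_tray")[:3]:
        m=r["pixels"]&np.isfinite(w[...,2]); q=w[m]; zt=np.median(q[:,2]); q=q[abs(q[:,2]-zt)<.004]
        print("tray",r["conf"],r["box"],zt,cv2.minAreaRect(q[:,:2].astype(np.float32)),np.median(p["color"][m],0))
E
```

```text
top ['fov_y', 'cx', 'cy', 'world_to_cam', 'shot'] 43.11979472583743 276.20274030104196 213.20553968837254 [ 0.159 -0.056  1.729]
nest [252.1 192.2] 0.86 [0.5399 0.023  0.044 ]
hinge [265.6 188.8] 0.67 [ 0.5513 -0.0208  0.045 ]
bar [223.4 187.8] 0.97 [0.5538 0.1164 0.045 ]
fork [267.7 183.9] 0.73 [ 0.546 -0.029  0.134]
empty_tray [367.2 214.6] 0.73 [ 0.476  -0.3565  0.    ]
empty_tray [412.4 259.1] 0.55 [ 0.3295 -0.4999  0.    ]
knob0 [251.5 205.1] 0.64 [0.5   0.025 0.03 ]
knob0 [253.1 175.9] 0.64 [0.5981 0.0211 0.03  ]
knob0 [253.1 242.6] 0.54 [0.377  0.0182 0.03  ]
knob0 [247.6 189.1] 0.41 [0.5534 0.0385 0.03  ]
tray 0.65 [392.2, 233.3, 429.8, 289.1] 0.01662293589227104 ((0.3238238990306854, -0.4967634975910187), (0.05743030458688736, 0.16002219915390015), 58.57039260864258) [87. 46. 99.]
tray 0.61 [348.0, 190.3, 380.2, 242.6] 0.01635269145416751 ((0.4658156633377075, -0.34642088413238525), (0.1579737514257431, 0.058150988072156906), 17.622465133666992) [58. 35. 21.]
scene ['fov_y', 'cx', 'cy', 'world_to_cam', 'shot'] 49.0951138838397 279.9229254807423 206.23024240775297 [0.872 0.65
[... 219 characters left out ...]
6] 0.28 [0.5832 0.0523 0.134 ]
empty_tray [260.4 135.9] 0.8 [ 0.329  -0.5078  0.    ]
empty_tray [241.1 177.4] 0.7 [ 0.4779 -0.3415  0.    ]
knob0 [257.8 274.9] 0.71 [0.6097 0.0361 0.03  ]
knob0 [262.9 216.2] 0.64 [ 0.5105 -0.1319  0.03  ]
knob0 [293.3 259.2] 0.54 [0.515  0.0354 0.03  ]
knob0 [277.9 266. ] 0.49 [0.5567 0.0357 0.03  ]
tray 0.91 [237.1, 128.1, 285.5, 145.8] 0.016362385731940432 ((0.3325708210468292, -0.49310141801834106), (0.06653120368719101, 0.15817178785800934), 58.05825424194336) [ 99.  47. 110.]
tray 0.9 [215.2, 157.2, 269.3, 192.6] 0.01642047160936888 ((0.4729834794998169, -0.3451073169708252), (0.16149629652500153, 0.060277700424194336), 18.55327606201172) [76. 49. 31.]
```

```bash
python3 -c "
import cv2,numpy as np
a=cv2.imread('pics/top0.png');b=cv2.imread('pics/scene0.png');cv2.imwrite('pics/both0.png',cv2.resize(np.vstack([a,b]),(400,600)))"
```

```text
(no output)
```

View pics/top0.png

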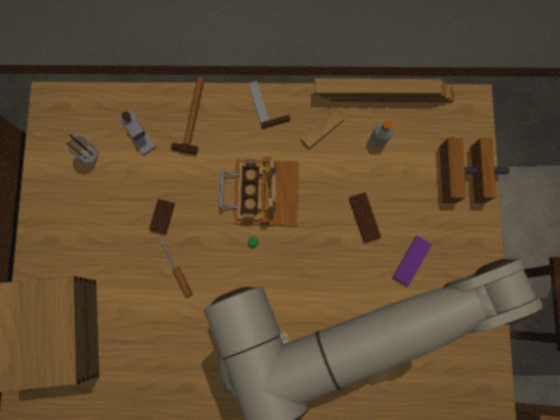

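View pics/scene0.png

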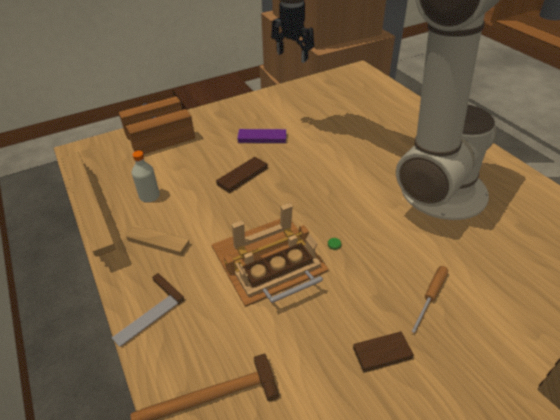

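The top view shows the jig at about (255,190), with its bar on the left (+y). The matching long tray is at (365,217), the purple look-alike at (412,260) and the short tray at (162,216). Next I'll rectify both views to measure more precisely.

```bash
cat >> h.py <<'E'
def ortho(p,x0,x1,y0,y1,z,s=.0007):
    # columns: y decreasing (left=+y), rows: x decreasing (up=+x)
    f,cx,cy=K(p); X=np.arange(x1,x0,-s); Y=np.arange(y1,y0,-s); gx,gy=np.meshgrid(X,Y,indexing="ij")
    c=np.stack([gx,gy,0*gx+z,0*gx+1],-1)@p["world_to_cam"].T
    return cv2.remap(p["color"],(cx+f*c[...,0]/-c[...,2]).astype(np.float32),(cy-f*c[...,1]/-c[...,2]).astype(np.float32),cv2.INTER_LINEAR)[...,::-1]
E
python3 - <<'E'
from h import *
J=[];T=[]
for n in("top","scene"):
    p=bot.camera(n); w=cloud(p)
    a=ortho(p,.43,.67,-.13,.15,.045).copy()
    for k in range(0,a.shape[0]): pass
    for i,x in enumerate(np.arange(.66,.43,-.02)): cv2.line(a,(0,int((.67-x)/.0007)),(6,int((.67-x)/.0007)),(0,255,255),1)
    for y in np.arange(.14,-.13,-.02): cv2.line(a,(int((.15-y)/.0007),0),(int((.15-y)/.0007),6),(0,255,255),1)
    J.append(a)
    for r in bot.trace(p,"empty_tray")[:3]:
        m=r["pixels"]&(w[...,2]>.008)
        if p["color"][m].mean(0)[2]>60: continue
        v,u=np.nonzero(m); q=np.array([ray(p,(a_,b_),.019)[:2] for a_,b_ in zip(u,v)],np.float32)
        print(n,"ray z.019",cv2.minAreaRect(q),q.mean(0), "cloud mean",w[m].mean(0))
    for t in("bar","nest","hinge"):
      for r in bot.pinpoint(p,t)[:1]: print(t,ray(p,r["pixel"],.045).round(4))
    # bar pts
    b=w[(w[...,2]>.03)&(w[...,1]>.09)&(w[...,1]<.15)&(abs(w[...,0]-.55)<.1)]
    print("bar",len(b),b.mean(0),b.std(0),np.polyfit(b[:,0],b[:,1],1),b[:,0].min(),b[:,0].max())
    b=w[(w[...,2]>.03)&(w[...,1]>-.02)&(w[...,1]<.07)&(abs(w[...,0]-.55)<.12)]
    print("leaf z",np.percentile(b[:,2],[5,50,95]),cv2.minAreaRect(b[:,:2].astype(np.float32)))
cv2.imwrite("pics/j1.png",np.hstack([x for x in J]))
print(J[0].shape, bot.get_obs()["time"])
E
```

```text
top ray z.019 ((0.46502572298049927, -0.3453494608402252), (0.15738245844841003, 0.05567189306020737), 17.044036865234375) [ 0.46439633 -0.3454216 ] cloud mean [ 0.46473933 -0.34574222  0.01709017]
bar [0.5515 0.1206 0.045 ]
nest [0.545  0.0285 0.045 ]
hinge [ 0.5612 -0.0161  0.045 ]
bar 160 [0.5519138  0.12038624 0.04630924] [0.03972474 0.00504678 0.00500503] [-0.01807588  0.13036257] 0.4865068244313373 0.6170947733867672
leaf z [0.0313008  0.04168289 0.06607657] ((0.5480667352676392, 0.023800352588295937), (0.21988648176193237, 0.08590817451477051), 0.49069905281066895)
bar [0.5541 0.123  0.045 ]
nest [0.558  0.0226 0.045 ]
hinge [ 0.5538 -0.0303  0.045 ]
bar 315 [0.56217747 0.12598092 0.0476943 ] [0.03742513 0.0034467  0.00291145] [-0.02408286  0.13951976] 0.49530273540134945 0.6257431956025583
leaf z [0.03190394 0.04207611 0.06488754] ((0.5572193264961243, 0.022865377366542816), (0.08562988042831421, 0.21783477067947388), 89.92462158203125)
(343, 401, 3) 1.3
```

View pics/j1.png

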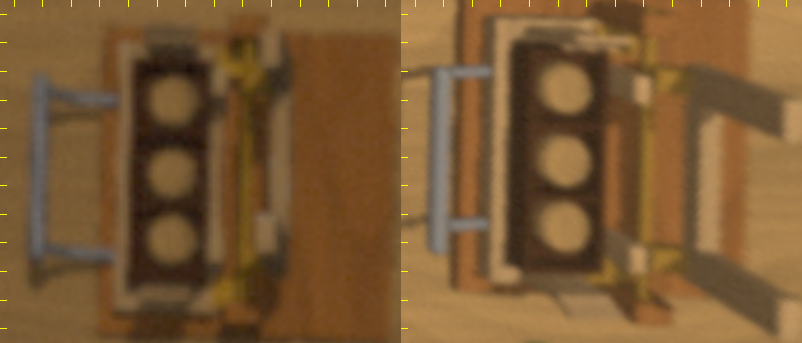

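```bash
python3 - <<'E'
from h import *
o=bot.get_obs(); print({k:o[k] for k in("time","q","ee_pos","tcp_rot","opening")})
from scipy.spatial.transform import Rotation as R
print(R.from_euler("xyz",o["tcp_rot"],degrees=True).as_matrix().round(3), bot.hold_point_z)
E
```

```text
{'time': 1.3, 'q': array([-6.82395950e+01,  4.97848450e+00,  1.00785773e+01,  9.50987597e+01,
        1.67725959e-04,  8.99982069e+01]), 'ee_pos': array([ 0.20390156, -0.5108115 ,  0.23129139]), 'tcp_rot': array([ 1.79998667e+02, -1.67684240e-04,  2.17621982e+01]), 'opening': 0.08537264406286328}
[[ 0.929  0.371  0.   ]
 [ 0.371 -0.929 -0.   ]
 [ 0.     0.    -1.   ]] 0.0187
```

Request:
play_rows(targets=[{"grip": 0, "linear": [26.5, 16.5, -13], "delta_rot": [0, 0, -0.075]}, {"grip": 0, "linear": [26.5, 16.5, -13], "delta_rot": [0, 0, -0.075]}, {"grip": 0, "linear": [26.5, 16.5, -13], "delta_rot": [0, 0, -0.075]}, {"grip": 0, "linear": [26.5, 16.5, -13], "delta_rot": [0, 0, -0.075]}, {"grip": 0, "linear": [26.5, 16.5, -13], "delta_rot": [0, 0, -0.075]}, {"grip": 0, "linear": [26.5, 16.5, -13], "delta_rot": [0, 0, -0.075]}, {"grip": 0, "linear": [26.5, 16.5, -13], "delta_rot": [0, 0, -0.075]}, {"grip": 0, "linear": [26.5, 16.5, -13], "delta_rot": [0, 0, -0.075]}, {"grip": 0, "linear": [26.5, 16.5, -13], "delta_rot": [0, 0, -0.075]}, {"grip": 0, "linear": [26.5, 16.5, -17], "delta_rot": [0, 0, -0.075]}])

```text
time: 2.3
ee_pos: [0.4712, -0.3484, 0.0667]
tcp_rot: [179.5, -0.3, 17.4]
wrist_force: [0.8, -1.3, 0.1]
opening: 0.0858
grasp_force: 0.0
```

```bash
python3 - <<'E'
from h import *
J=[]
for n in("top","scene"):
    p=bot.camera(n); J.append(ortho(p,.36,.58,-.48,-.24,.04,.0006))
cv2.imwrite("pics/g1.png",np.hstack(J)); print(np.hstack(J).shape)
E
```

```text
(367, 800, 3)
```

View pics/g1.png

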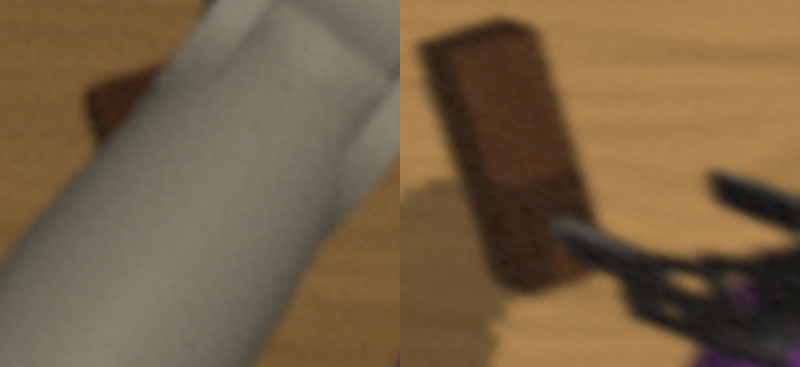

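The scene view shows the open fingers straddling the tray near (500,200), roughly centred. I'll lower and close.

Request:
play_rows(targets=[{"grip": 0, "linear": [0, 0, -2], "delta_rot": [0, 0, 0]}, {"grip": 0, "linear": [0, 0, -4], "delta_rot": [0, 0, 0]}, {"grip": 0, "linear": [0, 0, -5.2], "delta_rot": [0, 0, 0]}, {"grip": 0, "linear": [0, 0, -5.8], "delta_rot": [0, 0, 0]}, {"grip": 60, "linear": [0, 0, -5.8], "delta_rot": [0, 0, 0]}, {"grip": 100, "linear": [0, 0, -5.8], "delta_rot": [0, 0, 0]}, {"grip": 140, "linear": [0, 0, -5.8], "delta_rot": [0, 0, 0]}, {"grip": 140, "linear": [0, 0, -5.8], "delta_rot": [0, 0, 0]}, {"grip": 140, "linear": [0, 0, -5.8], "delta_rot": [0, 0, 0]}], force=40)

```text
time: 3.3
ee_pos: [0.4694, -0.3463, 0.0046]
tcp_rot: [179.9, -0.1, 17.5]
wrist_force: [-0.7, -1.0, 6.5]
opening: 0.0552
grasp_force: 43.7
```

Request:
play_rows(targets=[{"grip": 140, "linear": [0, 0, 4], "delta_rot": [0, 0, 0]}, {"grip": 140, "linear": [0, 0, 9], "delta_rot": [0, 0, -0.1]}, {"grip": 140, "linear": [1, 3, 14], "delta_rot": [0, 0, -0.2]}, {"grip": 140, "linear": [2, 7, 17.5], "delta_rot": [0, 0, -0.326]}, {"grip": 140, "linear": [3, 12, 19], "delta_rot": [0, 0, -0.326]}, {"grip": 140, "linear": [4, 17, 19], "delta_rot": [0, 0, -0.326]}, {"grip": 140, "linear": [5, 22, 19], "delta_rot": [0, 0, -0.326]}, {"grip": 140, "linear": [6, 27, 19], "delta_rot": [0, 0, -0.326]}, {"grip": 140, "linear": [7, 32, 19], "delta_rot": [0, 0, -0.326]}, {"grip": 140, "linear": [8, 36, 19], "delta_rot": [0, 0, -0.326]}])

```text
time: 4.3
ee_pos: [0.5466, -0.0005, 0.1936]
tcp_rot: [-179.6, -0.0, -0.3]
wrist_force: [0.8, -1.5, -1.2]
opening: 0.0549
grasp_force: 43.5
```

Request:
play_rows(targets=[{"grip": 140, "linear": [0.1, 1.4, 0], "delta_rot": [0, 0, 0]}, {"grip": 140, "linear": [0.1, 1.4, -3], "delta_rot": [0, 0, 0]}, {"grip": 140, "linear": [0.1, 1.4, -6], "delta_rot": [0, 0, 0]}, {"grip": 140, "linear": [0.1, 1.4, -8], "delta_rot": [0, 0, 0]}, {"grip": 140, "linear": [0.1, 1.4, -8], "delta_rot": [0, 0, 0]}, {"grip": 140, "linear": [0.1, 1.4, -8], "delta_rot": [0, 0, 0]}])

```text
time: 4.9
ee_pos: [0.5476, 0.0036, 0.1139]
tcp_rot: [-179.3, 0.0, 0.1]
wrist_force: [0.3, -0.2, -0.6]
opening: 0.0548
grasp_force: 43.5
```

```bash
python3 - <<'E'
from h import *
print(bot.get_obs()["ee_pos"],bot.get_obs()["tcp_rot"])
J=[]
for n in("top","scene"):
    p=bot.camera(n); a=ortho(p,.43,.67,-.13,.15,.072,.0007).copy()
    for x in np.arange(.66,.43,-.02): cv2.line(a,(0,int((.67-x)/.0007)),(6,int((.67-x)/.0007)),(0,255,255),1)
    for y in np.arange(.14,-.13,-.02): cv2.line(a,(int((.15-y)/.0007),0),(int((.15-y)/.0007),6),(0,255,255),1)
    J.append(a)
    w=cloud(p)
    for r in bot.trace(p,"empty_tray"):
        b=r["box"]; m=r["pixels"]&(w[...,2]>.08); q=w[m]
        if m.sum()>30 and abs(np.median(q[:,1])-.03)<.1: print(n,r["conf"],b,m.sum(),np.percentile(q,[2,50,98],axis=0).round(4),cv2.minAreaRect(q[:,:2].astype(np.float32)))
    for t in("empty_tray","bar","nest","hinge"):
      for r in bot.pinpoint(p,t)[:2]: print(n,t,r["pixel"],round(r["conf"],2),ray(p,r["pixel"],.11 if t=="empty_tray" else .045).round(4))
cv2.imwrite("pics/j2.png",np.hstack(J))
E
```

```text
[0.54762137 0.0035831  0.11385194] [-1.79348829e+02  1.29696622e-02  8.68546315e-02]
top empty_tray [409.1, 258.8] 0.64 [ 0.3195 -0.4616  0.11  ]
top hinge [266.6, 187.2] 0.79 [ 0.5566 -0.024   0.045 ]
scene 0.61 [238.4, 209.3, 307.9, 255.8] 1187 [[ 0.4766 -0.0214  0.1099]
 [ 0.5781  0.0151  0.1267]
 [ 0.6307  0.0334  0.1299]] ((0.5522065162658691, 0.0037706196308135986), (0.061546314507722855, 0.1587206870317459), 89.86299896240234)
scene empty_tray [275.0, 234.5] 0.64 [0.5487 0.011  0.11  ]
scene bar [297.8, 285.7] 0.87 [0.551  0.1182 0.045 ]
scene nest [276.2, 258.2] 0.71 [0.5546 0.0242 0.045 ]
scene hinge [268.3, 246.0] 0.85 [ 0.5528 -0.0192  0.045 ]
```

View pics/j2.png

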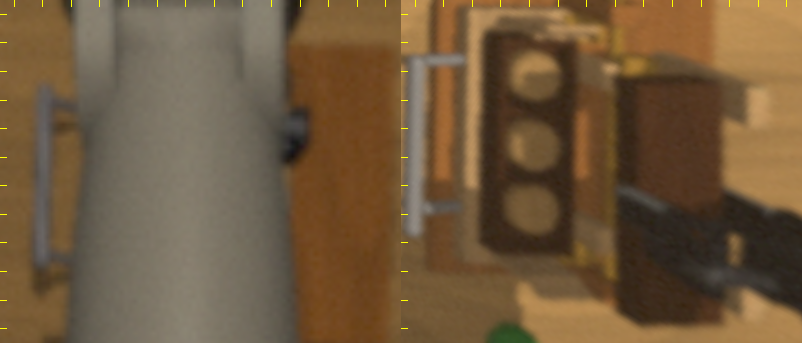

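```bash
python3 - <<'E'
from h import *
o=bot.get_obs();print(o["ee_pos"],o["tcp_rot"],o["time"])
p=bot.camera("scene"); w=cloud(p); J=[]
for z,y1 in((.044,.14),(.128,.08)):
    a=ortho(p,.45,.65,y1-.2,y1,z,.0005).copy()
    for x in np.arange(.64,.45,-.01): cv2.line(a,(0,int((.65-x)/.0005)),(5+5*(round(x*100)%5==0),int((.65-x)/.0005)),(0,255,255),1)
    for y in np.arange(y1,y1-.2,-.01): cv2.line(a,(int((y1-y)/.0005),0),(int((y1-y)/.0005),5+5*(round(y*100)%5==0)),(0,255,255),1)
    J.append(a)
cv2.imwrite("pics/j3.png",np.hstack(J))
q=w[(w[...,2]>.115)&(w[...,2]<.135)&(abs(w[...,1])<.06)&(abs(w[...,0]-.55)<.12)]
print(cv2.minAreaRect(q[:,:2].astype(np.float32)))
E
```

```text
[0.54772658 0.00398089 0.11331985] [-1.79344708e+02  2.54185114e-03  1.33226467e-01] 5.5
((0.5517842173576355, 0.0008720681071281433), (0.09192898869514465, 0.16026271879673004), 88.4146499633789)
```

View pics/j3.png

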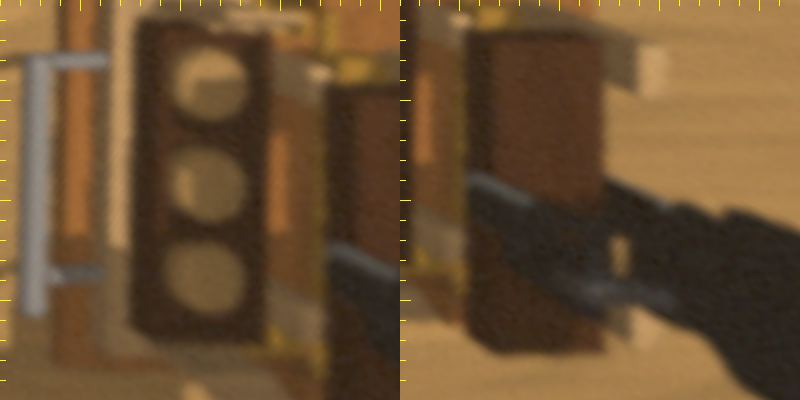

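Request:
play_rows(targets=[{"grip": 140, "linear": [0.7, 2.8, 0], "delta_rot": [-0.01, 0, -0.02]}, {"grip": 140, "linear": [0.7, 2.8, -1.5], "delta_rot": [-0.01, 0, -0.02]}, {"grip": 140, "linear": [0.7, 2.8, -3], "delta_rot": [-0.01, 0, -0.02]}, {"grip": 140, "linear": [0.7, 2.8, -3], "delta_rot": [-0.01, 0, -0.02]}, {"grip": 140, "linear": [0.7, 2.8, -3], "delta_rot": [-0.01, 0, -0.02]}, {"grip": 140, "linear": [0.7, 2.8, -3], "delta_rot": [-0.01, 0, -0.02]}])

```text
time: 6.15
ee_pos: [0.555, 0.0117, 0.0835]
tcp_rot: [-179.1, 0.0, 0.8]
wrist_force: [-0.3, -1.0, -1.8]
opening: 0.0546
grasp_force: 43.5
```

```bash
python3 - <<'E'
from h import *
o=bot.get_obs();print(o["ee_pos"],o["tcp_rot"],o["time"])
p=bot.camera("scene"); J=[]; zt=o["ee_pos"][2]-.0046+.019
for z,y1 in((.044,.14),(zt,.10)):
    a=ortho(p,.45,.65,y1-.2,y1,z,.0005).copy()
    for x in np.arange(.64,.45,-.01): cv2.line(a,(0,int((.65-x)/.0005)),(5+5*(round(x*100)%5==0),int((.65-x)/.0005)),(0,255,255),1)
    for y in np.arange(y1,y1-.2,-.01): cv2.line(a,(int((y1-y)/.0005),0),(int((y1-y)/.0005),5+5*(round(y*100)%5==0)),(0,255,255),1)
    J.append(a)
cv2.imwrite("pics/j4.png",np.hstack(J))
E
```

```text
[0.55500551 0.01174531 0.08349629] [-1.79052695e+02  1.12886741e-03  7.82761478e-01] 6.15
```

View pics/j4.png

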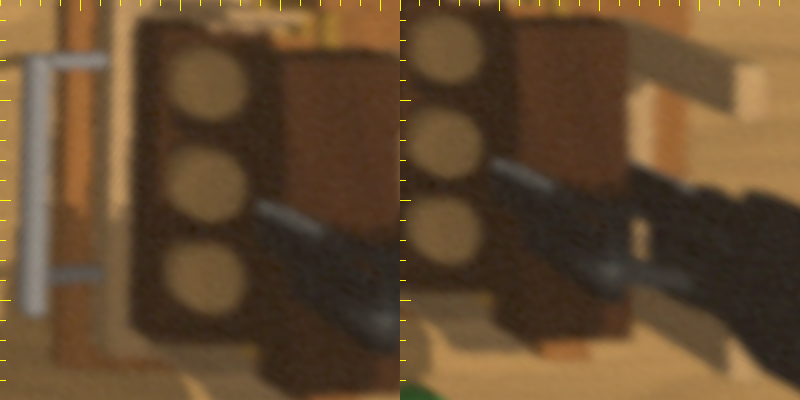

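```bash
python3 - <<'E'
from h import *
o=bot.get_obs()
for k in ("q","qd","joint_efforts","wrist_force","torque"): print(k,np.round(o[k],3))
E
```

```text
q [  0.725   5.345  -5.845  78.783   0.946 179.941]
qd [ 0.026 -0.296  0.183 -0.089 -0.001 -0.024]
joint_efforts [ 2.7000e-02 -5.2966e+01  4.7012e+01  9.0000e-03  6.1000e-02 -0.0000e+00]
wrist_force [-0.956 -0.173 -1.347]
torque [ 0.002 -0.041 -0.026]
```

Joint 6 is at its 180° limit, so I'll lift and give the tool a half turn. The tray fits either way round.

Request:
play_rows(targets=[{"grip": 140, "linear": [0, 0, 4.5], "delta_rot": [0, 0, 0]}, {"grip": 140, "linear": [0, 0, 9], "delta_rot": [0, 0, 0]}, {"grip": 140, "linear": [0, 1, 9.5], "delta_rot": [0, 0, 0.14]}, {"grip": 140, "linear": [0, 1, 9.5], "delta_rot": [0, 0, 0.28]}, {"grip": 140, "linear": [0, 1, 9.5], "delta_rot": [0, 0, 0.42]}, {"grip": 140, "linear": [0, 1, 9.5], "delta_rot": [0, 0, 0.56]}, {"grip": 140, "linear": [0, 1, 9.5], "delta_rot": [0, 0, 0.7]}, {"grip": 140, "linear": [0, 1, 9.5], "delta_rot": [0, 0, 0.84]}, {"grip": 140, "linear": [0, 1, 9.5], "delta_rot": [0, 0, 0.98]}, {"grip": 140, "linear": [0, 1, 9.5], "delta_rot": [0, 0, 1.12]}])

```text
time: 7.2
ee_pos: [0.5552, 0.0218, 0.179]
tcp_rot: [-179.1, -0.0, 65.3]
wrist_force: [-0.3, 0.4, -1.1]
opening: 0.0552
grasp_force: 43.7
```

Request:
play_rows(targets=[{"grip": 140, "linear": [0, 0, 0], "delta_rot": [0, 0, 0.14]}, {"grip": 140, "linear": [0, 0, 0], "delta_rot": [0, 0, 0.28]}, {"grip": 140, "linear": [0, 0, 0], "delta_rot": [0, 0, 0.42]}, {"grip": 140, "linear": [0, 0, 0], "delta_rot": [0, 0, 0.56]}, {"grip": 140, "linear": [0, 0, 0], "delta_rot": [0, 0, 0.7]}, {"grip": 140, "linear": [0, 0, 0], "delta_rot": [0, 0, 0.84]}, {"grip": 140, "linear": [0, 0, 0], "delta_rot": [0, 0, 0.98]}, {"grip": 140, "linear": [0, 0, 0], "delta_rot": [0, 0, 1.12]}, {"grip": 140, "linear": [0, 0, 0], "delta_rot": [0, 0, 1.26]}, {"grip": 140, "linear": [0, 0, 0], "delta_rot": [0, 0, 1.4]}])

```text
time: 8.2
ee_pos: [0.5552, 0.0218, 0.179]
tcp_rot: [-179.1, 0.1, 145.5]
wrist_force: [0.1, 0.3, -1.2]
opening: 0.0547
grasp_force: 43.7
```

Request:
play_rows(targets=[{"grip": 140, "linear": [0, 0, 0], "delta_rot": [0, 0, 0.14]}, {"grip": 140, "linear": [0, 0, 0], "delta_rot": [0, 0, 0.28]}, {"grip": 140, "linear": [0, 0, 0], "delta_rot": [0, 0, 0.42]}, {"grip": 140, "linear": [0, 0, 0], "delta_rot": [0, 0, 0.56]}, {"grip": 140, "linear": [0, 0, 0], "delta_rot": [0, 0, 0.56]}, {"grip": 140, "linear": [0, 0, 0], "delta_rot": [0, 0, 0.56]}])

```text
time: 8.8
ee_pos: [0.5551, 0.0218, 0.1787]
tcp_rot: [-179.1, 0.1, 177.0]
wrist_force: [0.7, 0.1, -2.1]
opening: 0.0549
grasp_force: 43.7
```

```bash
python3 - <<'E'
from h import *
o=bot.get_obs(); print(o["time"],o["ee_pos"],o["tcp_rot"],o["q"].round(1))
E
```

```text
8.8 [0.55506481 0.02177603 0.17870461] [-1.79056909e+02  5.10547014e-02  1.77018729e+02] [ 2.7  5.   4.3 89.3 -0.9  5.7]
```

Request:
play_rows(targets=[{"grip": 140, "linear": [0, 0.9, 0], "delta_rot": [0.016, 0, 0.035]}, {"grip": 140, "linear": [0, 0.9, -4], "delta_rot": [0.016, 0, 0.035]}, {"grip": 140, "linear": [0, 0.9, -7], "delta_rot": [0.016, 0, 0.035]}, {"grip": 140, "linear": [0, 0.9, -8], "delta_rot": [0.016, 0, 0.035]}, {"grip": 140, "linear": [0, 0.9, -8], "delta_rot": [0.016, 0, 0.035]}, {"grip": 140, "linear": [0, 0.9, -8], "delta_rot": [0.016, 0, 0.035]}])

```text
time: 9.4
ee_pos: [0.5556, 0.031, 0.0998]
tcp_rot: [-180.0, 0.1, 179.3]
wrist_force: [-0.3, -0.5, -1.4]
opening: 0.0547
grasp_force: 43.6
```

```bash
python3 - <<'E'
from h import *
o=bot.get_obs();print(o["ee_pos"],o["tcp_rot"],o["time"])
p=bot.camera("scene"); J=[]; zt=o["ee_pos"][2]-.0046+.019
for z,y1 in((.044,.14),(zt,.13)):
    a=ortho(p,.45,.65,y1-.2,y1,z,.0005).copy()
    for x in np.arange(.64,.45,-.01): cv2.line(a,(0,int((.65-x)/.0005)),(5+5*(round(x*100)%5==0),int((.65-x)/.0005)),(0,255,255),1)
    for y in np.arange(y1,y1-.2,-.01): cv2.line(a,(int((y1-y)/.0005),0),(int((y1-y)/.0005),5+5*(round(y*100)%5==0)),(0,255,255),1)
    J.append(a)
cv2.imwrite("pics/j5.png",np.hstack(J))
E
```

```text
[0.55556336 0.03101619 0.09977973] [-1.79989420e+02  7.09278575e-02  1.79256560e+02] 9.4
```

View pics/j5.png

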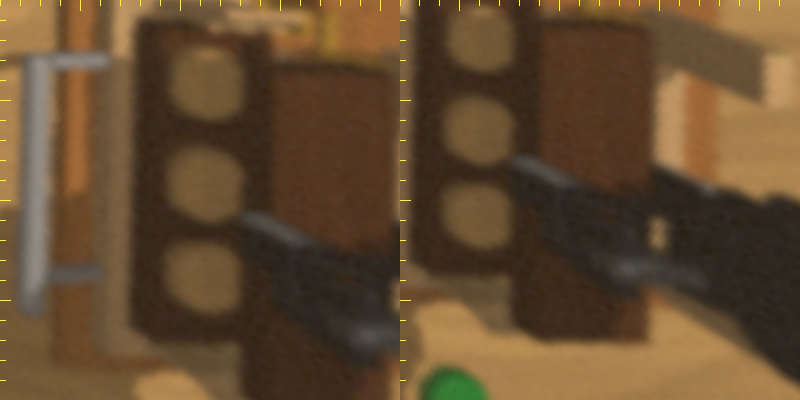

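Request:
play_rows(targets=[{"grip": 140, "linear": [-0.1, 0.05, -1.5], "delta_rot": [0, 0, -0.005]}, {"grip": 140, "linear": [-0.1, 0.05, -2.8], "delta_rot": [0, 0, -0.005]}, {"grip": 140, "linear": [-0.1, 0.05, -3.6], "delta_rot": [0, 0, -0.005]}, {"grip": 140, "linear": [-0.1, 0.05, -4.2], "delta_rot": [0, 0, -0.005]}, {"grip": 140, "linear": [-0.1, 0.05, -4.6], "delta_rot": [0, 0, -0.005]}, {"grip": 140, "linear": [-0.1, 0.05, -4.8], "delta_rot": [0, 0, -0.005]}, {"grip": 140, "linear": [-0.1, 0.05, -4.9], "delta_rot": [0, 0, -0.005]}, {"grip": 140, "linear": [-0.1, 0.05, -4.9], "delta_rot": [0, 0, -0.005]}])

```text
time: 10.25
ee_pos: [0.5541, 0.0314, 0.0494]
tcp_rot: [-180.0, -0.0, 179.0]
wrist_force: [-0.6, 3.2, -2.5]
opening: 0.0547
grasp_force: 43.7
```

Request:
play_rows(targets=[{"grip": 140, "linear": [0, 0, -0.08], "delta_rot": [0, 0, 0]}, {"grip": 140, "linear": [0, 0, -0.08], "delta_rot": [0, 0, 0]}, {"grip": 80, "linear": [0, 0, -0.08], "delta_rot": [0, 0, 0]}, {"grip": 60, "linear": [0, 0, -0.08], "delta_rot": [0, 0, 0]}, {"grip": 55, "linear": [0, 0, -0.08], "delta_rot": [0, 0, 0]}, {"grip": 50, "linear": [0, 0, -0.08], "delta_rot": [0, 0, 0]}, {"grip": 50, "linear": [0, 0, -0.08], "delta_rot": [0, 0, 0]}, {"grip": 50, "linear": [0, 0, 2], "delta_rot": [0, 0, 0]}, {"grip": 50, "linear": [0, 0, 5], "delta_rot": [0, 0, 0]}, {"grip": 50, "linear": [0, 0, 8], "delta_rot": [0, 0, 0]}])

```text
time: 11.25
ee_pos: [0.5536, 0.0313, 0.1299]
tcp_rot: [-180.0, -0.1, 179.0]
wrist_force: [0.8, 0.0, 0.0]
opening: 0.0687
grasp_force: 0.0
```

Request:
play_rows(targets=[{"grip": 0, "linear": [0, 4, 1], "delta_rot": [0, 0, 0]}, {"grip": 60, "linear": [0, 9, 1], "delta_rot": [0, 0, 0]}, {"grip": 120, "linear": [0, 9, 1], "delta_rot": [0, 0, 0]}, {"grip": 120, "linear": [0, 9, 1], "delta_rot": [0, 0, 0]}])

```text
time: 11.65
ee_pos: [0.5538, 0.1222, 0.1391]
tcp_rot: [-179.9, -0.0, 179.1]
wrist_force: [-0.3, 0.7, -0.6]
opening: 0.045
grasp_force: 0.0
```

```bash
python3 - <<'E'
from h import *
o=bot.get_obs();print(o["ee_pos"],o["tcp_rot"],o["time"],o["opening"])
p=bot.camera("scene"); w=cloud(p)
m=(w[...,2]>.05)&(w[...,2]<.075)&(w[...,1]>-.02)&(w[...,1]<.08)&(abs(w[...,0]-.555)<.075); q=w[m]
print("tray plane",np.linalg.lstsq(np.c_[q[:,:2]-[.555,.03],np.ones(len(q))],q[:,2],rcond=None)[0],np.percentile(q[:,2],[5,50,95]))
b=w[(w[...,2]>.04)&(w[...,1]>.1)&(w[...,1]<.15)&(abs(w[...,0]-.555)<.05)&(w[...,2]<.06)]; print("bar",np.median(b,0),len(b))
cv2.imwrite("pics/s6.png",cv2.resize(p["color"][150:330,180:400,::-1],None,fx=3,fy=3))
E
```

```text
[0.5537723  0.12224902 0.13914678] [-1.79949800e+02 -2.93892496e-02  1.79109910e+02] 11.65 0.045028102409269674
tray plane [-0.00259806 -0.04463405  0.06114435] [0.05381742 0.06150377 0.06421083]
bar [0.55657354 0.12677775 0.04795517] 237
```

View pics/s6.png

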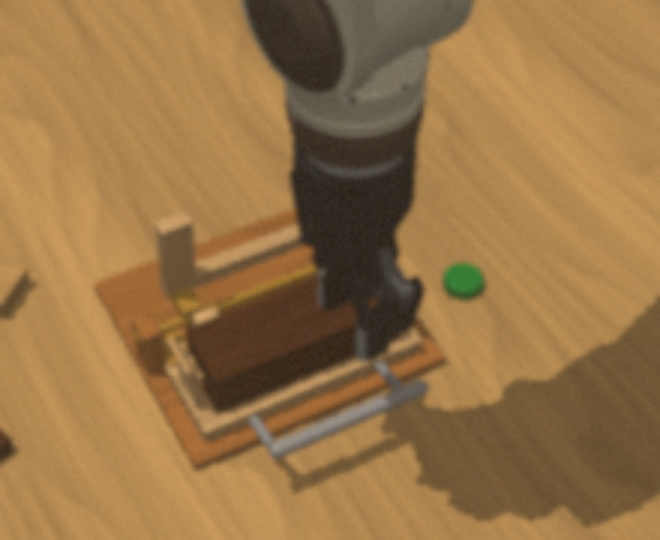

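Request:
play_rows(targets=[{"grip": 120, "linear": [0, -0.05, -4], "delta_rot": [0, 0, 0]}, {"grip": 120, "linear": [0, -0.05, -8], "delta_rot": [0, 0, 0]}, {"grip": 120, "linear": [0, -0.05, -10.5], "delta_rot": [0, 0, 0]}, {"grip": 120, "linear": [0, -0.05, -11.3], "delta_rot": [0, 0, 0]}, {"grip": 120, "linear": [0, -0.05, -11.3], "delta_rot": [0, 0, 0]}, {"grip": 190, "linear": [0, -0.05, -11.3], "delta_rot": [0, 0, 0]}, {"grip": 235, "linear": [0, -0.05, -11.3], "delta_rot": [0, 0, 0]}, {"grip": 245, "linear": [0, -0.05, -11.3], "delta_rot": [0, 0, 0]}, {"grip": 245, "linear": [0, -0.05, -11.3], "delta_rot": [0, 0, 0]}], force=40)

```text
time: 12.6
ee_pos: [0.5552, 0.1234, 0.0284]
tcp_rot: [179.7, 0.2, 179.1]
wrist_force: [-0.3, 13.1, 1.8]
opening: 0.0104
grasp_force: 39.0
```

```bash
python3 - <<'E'
import numpy as np
from workcell import bot
o=bot.get_obs(); print(o["time"],o["ee_pos"],o["tcp_rot"],o["q"].round(1),o["wrist_force"],o["opening"])
yaw=-1.0; d=np.array([np.sin(np.radians(-yaw)),np.cos(np.radians(yaw))])
for a in np.arange(0,181,6):
    r=.145; s=r*(np.cos(np.radians(a))-1); print(a,[round(100*s*d[0],2),round(100*s*d[1],2),round(100*r*np.sin(np.radians(a)),2)])
E
```

```text
12.6 [0.55515889 0.1233853  0.02836806] [1.79718854e+02 1.59085708e-01 1.79073586e+02] [12.4  8.3 -8.8 72.7  0.2 13.3] [-0.26823382 13.10329336  1.81821928] 0.010374653692101886
0 [np.float64(0.0), np.float64(0.0), np.float64(0.0)]
6 [np.float64(-0.0), np.float64(-0.08), np.float64(1.52)]
12 [np.float64(-0.01), np.float64(-0.32), np.float64(3.01)]
18 [np.float64(-0.01), np.float64(-0.71), np.float64(4.48)]
24 [np.float64(-0.02), np.float64(-1.25), np.float64(5.9)]
30 [np.float64(-0.03), np.float64(-1.94), np.float64(7.25)]
36 [np.float64(-0.05), np.float64(-2.77), np.float64(8.52)]
42 [np.float64(-0.06), np.float64(-3.72), np.float64(9.7)]
48 [np.float64(-0.08), np.float64(-4.8), np.float64(10.78)]
54 [np.float64(-0.1), np.float64(-5.98), np.float64(11.73)]
60 [np.float64(-0.13), np.float64(-7.25), np.float64(12.56)]
66 [np.float64(-0.15), np.float64(-8.6), np.float64(13.25)]
72 [np.float64(-0.17), np.float64(-10.02), np.float64(13.79)]
78 [np.float64(-0.2), np.float64(-11.48), np.float64(14.18)]
84 [np.float64(-0.23), np.float64(-12.98), np.float64(14.42)]
90 [np.float64(-0.25), np.
[... 261 characters left out ...]
39), np.float64(13.25)]
120 [np.float64(-0.38), np.float64(-21.75), np.float64(12.56)]
126 [np.float64(-0.4), np.float64(-23.02), np.float64(11.73)]
132 [np.float64(-0.42), np.float64(-24.2), np.float64(10.78)]
138 [np.float64(-0.44), np.float64(-25.27), np.float64(9.7)]
144 [np.float64(-0.46), np.float64(-26.23), np.float64(8.52)]
150 [np.float64(-0.47), np.float64(-27.05), np.float64(7.25)]
156 [np.float64(-0.48), np.float64(-27.74), np.float64(5.9)]
162 [np.float64(-0.49), np.float64(-28.29), np.float64(4.48)]
168 [np.float64(-0.5), np.float64(-28.68), np.float64(3.01)]
174 [np.float64(-0.5), np.float64(-28.92), np.float64(1.52)]
180 [np.float64(-0.51), np.float64(-29.0), np.float64(0.0)]
```

Request:
play_rows(targets=[{"grip": 245, "linear": [0, 0.2, 0], "delta_rot": [0, 0, 0]}, {"grip": 245, "linear": [0, 0.18, 0.76], "delta_rot": [0, 0, 0]}, {"grip": 245, "linear": [0, 0.12, 1.52], "delta_rot": [0, 0, 0]}, {"grip": 245, "linear": [-0.01, -0.12, 3.01], "delta_rot": [0, 0, 0]}, {"grip": 245, "linear": [-0.01, -0.51, 4.48], "delta_rot": [0, 0, 0]}, {"grip": 245, "linear": [-0.02, -1.05, 5.9], "delta_rot": [0, 0, 0]}, {"grip": 245, "linear": [-0.03, -1.74, 7.25], "delta_rot": [0, 0, 0]}, {"grip": 245, "linear": [-0.05, -2.57, 8.52], "delta_rot": [0, 0, 0]}, {"grip": 245, "linear": [-0.06, -3.52, 9.7], "delta_rot": [0, 0, 0]}, {"grip": 245, "linear": [-0.08, -4.6, 10.78], "delta_rot": [0, 0, 0]}])

```text
time: 13.6
ee_pos: [0.5541, 0.0775, 0.1377]
tcp_rot: [179.7, 0.2, 179.1]
wrist_force: [-0.8, 15.0, 10.4]
opening: 0.0105
grasp_force: 39.7
```

Request:
play_rows(targets=[{"grip": 245, "linear": [-0.02, -1.03, 1.1], "delta_rot": [0, 0, 0]}, {"grip": 245, "linear": [-0.05, -2.3, 1.93], "delta_rot": [0, 0, 0]}, {"grip": 245, "linear": [-0.07, -3.65, 2.62], "delta_rot": [0, 0, 0]}, {"grip": 245, "linear": [-0.09, -5.07, 3.16], "delta_rot": [0, 0, 0]}, {"grip": 245, "linear": [-0.12, -6.53, 3.55], "delta_rot": [0, 0, 0]}, {"grip": 245, "linear": [-0.15, -8.03, 3.79], "delta_rot": [0, 0, 0]}])

```text
time: 14.2
ee_pos: [0.552, -0.0061, 0.1735]
tcp_rot: [-180.0, 0.1, 179.0]
wrist_force: [0.5, 2.0, -5.0]
opening: 0.0106
grasp_force: 40.6
```

Request:
play_rows(targets=[{"grip": 245, "linear": [-0.02, -1.52, 0.08], "delta_rot": [0, 0, 0]}, {"grip": 245, "linear": [-0.05, -3.03, 0], "delta_rot": [0, 0, 0]}, {"grip": 245, "linear": [-0.08, -4.53, -0.24], "delta_rot": [0, 0, 0]}, {"grip": 245, "linear": [-0.1, -6, -0.63], "delta_rot": [0, 0, 0]}, {"grip": 245, "linear": [-0.13, -7.41, -1.17], "delta_rot": [0, 0, 0]}, {"grip": 245, "linear": [-0.15, -8.77, -1.86], "delta_rot": [0, 0, 0]}, {"grip": 245, "linear": [-0.17, -10.04, -2.69], "delta_rot": [0, 0, 0]}])

```text
time: 14.9
ee_pos: [0.5495, -0.107, 0.144]
tcp_rot: [-180.0, -0.1, 179.0]
wrist_force: [0.1, 3.8, 0.5]
opening: 0.0103
grasp_force: 44.2
```

Request:
play_rows(targets=[{"grip": 245, "linear": [-0.02, -1.18, -0.95], "delta_rot": [0, 0, 0]}, {"grip": 245, "linear": [-0.04, -2.25, -2.03], "delta_rot": [0, 0, 0]}, {"grip": 245, "linear": [-0.06, -3.21, -3.21], "delta_rot": [0, 0, 0]}, {"grip": 245, "linear": [-0.07, -4.03, -4.48], "delta_rot": [0, 0, 0]}, {"grip": 245, "linear": [-0.08, -4.72, -5.83], "delta_rot": [0, 0, 0]}, {"grip": 245, "linear": [-0.09, -5.27, -7.25], "delta_rot": [0, 0, 0]}, {"grip": 245, "linear": [-0.1, -5.66, -8.72], "delta_rot": [0, 0, 0]}])

```text
time: 15.6
ee_pos: [0.5488, -0.163, 0.0566]
tcp_rot: [-179.9, -0.0, 179.0]
wrist_force: [-3.1, 1.9, 2.7]
opening: 0.0102
grasp_force: 46.0
```

Smooth so far. I'll finish the last 12° gently.

Request:
play_rows(targets=[{"grip": 245, "linear": [0, -0.13, -0.75], "delta_rot": [0, 0, 0]}, {"grip": 245, "linear": [0, -0.24, -1.49], "delta_rot": [0, 0, 0]}, {"grip": 245, "linear": [0, -0.3, -2.25], "delta_rot": [0, 0, 0]}, {"grip": 245, "linear": [0, -0.32, -2.8], "delta_rot": [0, 0, 0]}, {"grip": 245, "linear": [0, -0.32, -3], "delta_rot": [0, 0, 0]}, {"grip": 245, "linear": [0, -0.32, -3], "delta_rot": [0, 0, 0]}, {"grip": 245, "linear": [0, -0.32, -3], "delta_rot": [0, 0, 0]}])

```text
time: 16.3
ee_pos: [0.5489, -0.1663, 0.0276]
tcp_rot: [-179.9, -0.0, 179.0]
wrist_force: [-2.8, -6.0, -1.3]
opening: 0.0107
grasp_force: 46.4
```

Request:
play_rows(targets=[{"grip": 245, "linear": [0, 0.1, -0.2], "delta_rot": [0, 0, 0]}, {"grip": 245, "linear": [0, 0.1, -0.2], "delta_rot": [0, 0, 0]}, {"grip": 245, "linear": [0, 0.1, -0.2], "delta_rot": [0, 0, 0]}])

```text
time: 16.6
ee_pos: [0.5489, -0.1664, 0.0258]
tcp_rot: [-179.8, -0.0, 178.9]
wrist_force: [-4.1, -10.6, -1.2]
opening: 0.0106
grasp_force: 46.6
```

Request:
play_rows(targets=[{"grip": 200, "linear": [0, 0, 0], "delta_rot": [0, 0, 0]}, {"grip": 140, "linear": [0, 0, 0], "delta_rot": [0, 0, 0]}, {"grip": 130, "linear": [0, 0, 0], "delta_rot": [0, 0, 0]}, {"grip": 130, "linear": [0, 0, 0], "delta_rot": [0, 0, 0]}, {"grip": 130, "linear": [0, 0, 3], "delta_rot": [0, 0, 0]}, {"grip": 130, "linear": [0, 0, 7], "delta_rot": [0, 0, 0]}, {"grip": 130, "linear": [0, -4, 10], "delta_rot": [0, 0, 0]}, {"grip": 130, "linear": [-3, -8, 12], "delta_rot": [0, 0, 0]}, {"grip": 130, "linear": [-6, -12, 12], "delta_rot": [0, 0, 0]}, {"grip": 130, "linear": [-6, -12, 12], "delta_rot": [0, 0, 0]}])

```text
time: 17.6
ee_pos: [0.4871, -0.2881, 0.1471]
tcp_rot: [-179.9, 0.1, 178.8]
wrist_force: [-0.9, -0.3, -0.5]
opening: 0.0418
grasp_force: 0.0
```

```bash
python3 - <<'E'
from h import *
o=bot.get_obs();print(o["ee_pos"],o["time"],o["wrist_force"])
p=bot.camera("scene"); w=cloud(p)
for n,a,b in(("bar",-.19,-.15),("leaf",-.12,-.04)):
    q=w[(w[...,1]>a)&(w[...,1]<b)&(abs(w[...,0]-.555)<.06)&(w[...,2]>.03)]; print(n,len(q),np.percentile(q[:,2],[5,50,95]).round(4))
print([ (np.round(r["pixel"]),round(r["conf"],2)) for r in bot.pinpoint(p,"knob0")])
cv2.imwrite("pics/s7.png",cv2.resize(p["color"][120:320,150:400,::-1],None,fx=3,fy=3))
E
```

```text
[ 0.48714443 -0.28813338  0.14708791] 17.6 [-0.94683992 -0.30228212 -0.51527524]
bar 188 [0.0414 0.0476 0.052 ]
leaf 1362 [0.0373 0.076  0.0789]
[(array([333., 244.]), 0.44)]
```

View pics/s7.png

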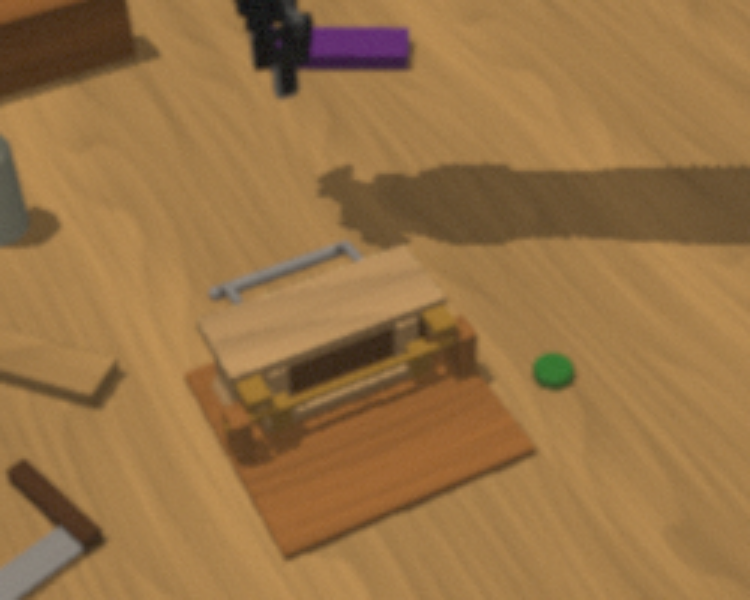

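The leaf lies flat on the far side with the bar at about (285,270). The trays are shut together, no knob has fallen out, and the gripper is clear, so I'm handing in.

```bash
python3 -c "
from workcell import bot
print(bot.job_done())"
```

```text
the job is handed in; nothing more can be done
None
```

The job is handed in: the leaf is folded flat with the dark tray shut beneath it, no knobs were seen outside the trays (inside the closed jig they can't be seen), and the gripper is clear; no verdict was returned.

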